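# Dock the wheel-truing gauge

### The arm

A 6-joint arm with a two-finger parallel gripper is mounted at the origin on the work surface. World frame = base frame: x ahead of the robot, y to its left, z up, the work surface at z = 0. Lengths are in m, angles in degrees, forces in N, time in s.
With the tool pointing down it reaches from about 0.3 to 0.775 m from the base axis. Payload 14.6 kg.
Tool frame: the origin (TCP) lies between the finger pads; the fingertips stand 25 mm ahead of it and the grasp point (between the pads) lies 6 mm ahead of it; z points along the fingers, x is the direction in which the jaws open and shut, and the axes are right-handed (so a half turn about z gives the same grasp; the last joint's range is limited). The gripper opens to 85 mm and grips with 20 to 120 N. Pads are 22 mm wide; open, the fingers measure 114 mm over their backs; the gripper's body (76 mm by 85 mm) begins 54 mm behind the grasp point. The pads swing forward as they close: fully open they stand 13 mm farther back than shut.
Start: joints at [-69.305, 17.183, 87.147, -0, 75.671, -3.816], TCP at [0.228, -0.5, 0.256] pointing down, gripper open.
Joint ranges: [-173.82, 173.82], [-45.26, 126.66], [13.44, 144.39], [-59.66, 239.66], [0, 175.72], [-146.38, 146.38]. Speed limits (degrees/s): [127.2, 127.2, 147.25, 180, 180, 180].

### API

Orientations are given as [roll, pitch, yaw] about the fixed x, y, z axes, in that order (R = Rz(yaw) Ry(pitch) Rx(roll)).
In Python, from rig import get_obs, grab_frame, get_calibration, hand_in, boxes_of, trace gives the robot as it stands.
- The arm moves only by the tool play_rows, never from a script. Its argument "series" is a list of rows, each an object of numbers: "tx", "ty", "tz": the shift along the tool's x, y, z in mm; "wx", "wy", "wz": the turn, a rotation vector about the tool's x, y, z in rad. A call has 1 to 20 rows; each row is the pose to reach, as a shift and turn from the pose commanded when the call began, along the tool's axes at that moment; what a row does not reach only later rows make up. A row lasts 1/10 s, in which the tool goes at most 50 mm and 8.59 degrees, less where a joint would pass 70% of its speed; a pose out of reach is approached as far as the arm can. A call with a gripper value outside its range is refused whole. "jaw" is the closure, from -1 (fully open) to 1 (shut), so that 0 is half open, set as the call begins (left out, the last holds). The fingers move at their own pace and stop on an object; "squeeze" is the grip in N (left out, the last holds). Time passes only in rows, so rows that repeat a pose let the fingers close. It gives the time, the measured TCP pose, the force and the opening at its end, in the units of the state.
- get_obs(): the state, without advancing time (a new reading comes with each control period).
- grab_frame(name): name is "scene" or "top" or "wrist"; returns (picture, depth): 480x640x3 uint8, blue, green, red; 480x640 float32, m along the optical axis (not along the pixel's ray), 0 where there is no reading.
- get_calibration(name): a dict with "vfov" (degrees; the focal length in pixels is half the picture's height over the tangent of half this angle, whatever the lens; pixels are square), "cx", "cy" (the principal point, pixels), "rvec" (rotation vector, rad) and "tvec" (3), from world to camera coordinates, as OpenCV has them. Camera axes: x right, y down, z forward; pixel columns grow to the right and rows downward; lengths in m; the calibration is good to about 2 mm. A picture is of the moment at which its call begins: read the wrist's pose just before it. get_calibration takes no time and is no camera call; for the wrist camera it gives the pose at the moment of the call.
- hand_in(): hands the job in, once; it reports no verdict.
Trained networks look in the newest picture that a camera, given by its name, has taken for a name from the list of things; names that differ only in an ending like _2 or _b are one class to them, and where a whole thing is asked for, a point or a joint stands for the part that bears it (a point fixed in the world has none). Each returns a list of dicts, best first, with "confidence" (0 to 1); they miss things now and then, are a little off and sometimes report something else, mostly with a low value. They report only what shows in the picture. A call takes as long as a camera call. They do not tell look-alikes from the thing itself.
- boxes_of(name, camera): "extent" ([left, top, width, height] in pixels, round what is visible of it).
- trace(name, camera): "mask" (480x640 bool, what is visible of it) and "extent" ([left, top, width, height] in pixels, round what is visible of it).
The state is a dict: "t": time; "q": joint angles; "qd": joint speeds; "joint_torque": joint torques, N m; "tcp_pos": TCP position; "eef_rot": TCP orientation; "ft_force": force on the tool from outside, world axes, zero at the start; "ft_torque": the same for the moment, N m; "finger_gap": opening from 0.0 (shut) to 1.0 (fully open).
Only numpy, scipy, OpenCV 4.12 (cv2) and the standard library are available. Lean on these libraries where they do the work, as an engineer would, in place of code of your own. Each camera call takes 0.05 s, during which the arm holds its last target. There are 200 camera calls.

### The job

Lift the dial gauge off the rubber mat by its orange grip and dock it, dial over the orange-dotted ball. The dock's head is not exactly where its foot suggests, so lower gently and feel for the balls, then press, never beyond 40 N, until the sprung rollers snap over the plate's edges and pull it fully home on all three balls. Let go, and leave the other things alone.

Things in the scene. Friction and masses are not known exactly. Their poses are not given: they have to be found in the camera images.
- gauge_grip (a point): centre of the orange grip bar of the loose dial gauge (0.36 to 0.59 kg): 48 (x) x 22 (y) x 26 (z) mm, pinched across its 22 mm, on a round stem 20 mm thick. The top of the gauge's plate lies 45 mm below this point, the lower edges of its V feet 66 mm below. x points from the grip towards the dial, y to the left of that, z up.
- gauge: the whole gauge, origin 66 mm below the grip's centre, level with the lower edges of the V feet. Aluminium plate 112 (x) x 88 (y) x 8 mm; on it at +x a black dial 40 mm across, 12 mm tall, 34 mm from the grip's axis; at -x a grey block 10 mm tall. Round beads (radius 4 mm) run along both y edges, axis 45 mm from the middle, half-way up the plate.
- groove0 (a point): point of the gauge 67 mm below the grip's centre and 36 mm towards the dial, in the V foot under the dial: the centre of the dotted ball lies here when the gauge is home. The gauge stands on three radial V feet 13 mm tall, open downwards: 18 mm wide at the mouth, flanks 55 degrees from level, 26 mm long
- groove1 (a point): the same point in the V foot 120 degrees anticlockwise from the dial (-18, +31 mm in the gauge's axes)
- groove2 (a point): the same point in the V foot 120 degrees clockwise from the dial (-18, -31 mm in the gauge's axes)
- dock_foot: the dock's fixed blue foot, 120 (x) x 170 (y) x 16 mm, origin at the middle of its underside. On its column sits an aluminium head (110 x 156 x 10 mm) with three balls and two rollers. The head is parallel to the foot but has been left shifted by up to 4 mm each way along x and y and up to 15 mm up or down from nominal; that is not measured.
- dock_mid (a point): on the foot's middle axis, 87 mm above the bench: nominal middle of the three ball centres (see the foot for how far off the head may be). Fixed polished steel balls of 16 mm on a 36 mm radius: one at +x with an orange dot beside it, the others 120 degrees either way. Home, the gauge's axes are parallel to this point's and its grip centre is 67 mm above the balls' middle.
- roller_nom_left (a point): nominal middle of the white roller at the head's +y side (radius 4 mm, 20 mm long along x, axis 22 mm above the ball centres, 51 mm from the middle); it gives outwards 6 mm in a dark block 60 mm from the middle, top 28 mm above the ball centres. Lowering the gauge, its beads meet the rollers 9 mm above home and the Vs meet the balls there or lower.
- roller_nom_right (a point): the same at the -y side. Pressing the beads past both rollers takes about 10 to 20 N on top of the gauge's weight, until 4 mm above home; short of that it is pushed back up. Then the springs pull it down with about 12 N and the Vs centre it; some sideways yielding of the hand is needed. Once home it is stiff: tens of N per mm.
- mat: fixed black rubber mat 170 x 170 x 3 mm on which the gauge stands at the start; origin at the middle of its underside
- cassette: bystander: loose stack of steel sprockets 84 mm across, 24 mm high, origin at the middle of its underside
- grease_mid (a point): bystander: middle of a green jar with a red lid, 48 mm across, 55 mm high, standing loose
- mug: bystander: white mug 76 mm across, 85 mm high, origin at the middle of its underside
- screwdriver: bystander: screwdriver 190 mm long with a blue handle, lying loose; origin on its underside
There are look-alikes about, which are no part of the job. Leave any purple or turquoise look-alike of the gauge alone.

How it is judged (in metres and radians):
On the way, in this order (a step that is already met when the one before it is completed fails the run):
1. the gauge is carried by its grip, at least 60 mm above the mat (z of gauge in the frame of mat above 0.06 m and contact force between the fingers and gauge above 1 N), for 0.2 s.
2. the gauge touches the dock's balls or rollers while the fingers hold or press it (contact force between the fingers and gauge above 1 N and (contact force between gauge and ball0 above 0.3 N or contact force between gauge and ball1 above 0.3 N or contact force between gauge and ball2 above 0.3 N or contact force between gauge and roller_left_c0 above 0.3 N or contact force between gauge and roller_right_c0 above 0.3 N)), for 0.1 s.
At the end, for the whole second after the job is handed in: the gauge is at rest, let go, and fully home: each of its three V feet sits on its own ball (ball centre within 2 mm of the groove's home point, at least 0.5 N on each ball) (distance between groove0 and ball0 below 0.002 m and distance between groove1 and ball1 below 0.002 m and distance between groove2 and ball2 below 0.002 m and contact force between gauge and ball0 above 0.5 N and contact force between gauge and ball1 above 0.5 N and contact force between gauge and ball2 above 0.5 N and linear speed of gauge below 0.01 m/s); the robot touches nothing.
It fails at once if the gauge is pressed or dropped on a ball with more than 40 N (contact force between gauge and ball0 above 40 N or contact force between gauge and ball1 above 40 N or contact force between gauge and ball2 above 40 N).
It fails at once if the gauge is tipped more than about 30 degrees (angle between gauge's own z axis and vertical above 0.55 rad).
It fails at once if the sprockets, the grease jar, the mug or the screwdriver are moved more than 20 mm (distance of any of cassette, grease_mid, mug, screwdriver from where it was at the start of the episode above 0.02 m).
It also fails if it takes over 54 s, if anything falls off the work surface, if the arm or the gripper's body presses on something with over 40 N, if the wrist force passes 120 N, or if a joint passes its speed limit or range.

## Working session

There is one attempt and no reset: what is moved stays moved. The work goes in short steps, Python scripts to look and compute and a tool call to move; the robot and the scene stay as the last step left them, time stands still between calls to the robot, and variables do not carry over. Pictures are saved under pics/ and viewed, about 8 in all and at most 12, crops included, and the job is handed in when it is done.

Besides the shell and the picture viewer there is one more tool, called after ">>>" as a command line: name --argument value ..., lists and objects as JSON in quotes. play_rows: Moves the arm, as the interface text tells. Its arguments: {"type":"object","properties":{"series":{"type":"array"},"jaw":{"type":"number"},"squeeze":{"type":"number"}},"required":["series"]}

```bash
mkdir -p pics; cat > h.py <<'E'
import numpy as np,cv2
from rig import *
def cam(n):
    c=get_calibration(n); f=240/np.tan(np.radians(c['vfov'])/2)
    R=cv2.Rodrigues(np.array(c['rvec'],float))[0]; t=np.array(c['tvec'],float).ravel()
    return f,c['cx'],c['cy'],R,t
def cloud(n,d,C=None):
    f,cx,cy,R,t=C or cam(n)
    v,u=np.mgrid[0:480,0:640]
    P=np.stack([(u-cx)/f*d,(v-cy)/f*d,d],-1)
    W=(P-t)@R
    W[d<=0]=np.nan
    return W
def proj(n,X,C=None):
    f,cx,cy,R,t=C or cam(n)
    p=np.atleast_2d(X)@R.T+t
    return np.c_[p[:,0]/p[:,2]*f+cx,p[:,1]/p[:,2]*f+cy]
E
python3 - <<'E'
from h import *
o=get_obs();print({k:np.round(o[k],3) for k in o})
for n in('top','scene'):
    im,d=grab_frame(n);cv2.imwrite(f'pics/{n}0.png',im);W=cloud(n,d);np.savez(f'{n}0.npz',im=im,W=W)
    print(n,get_calibration(n))
    for k in('gauge','gauge_grip','dock_foot','mat'):
        for r in trace(k,n)[:4]:
            m=r['mask'];print(k,np.round(r['confidence'],2),np.round(r['extent']),np.round(np.nanmedian(W[m],0),3),np.round(np.nanmax(W[m][:,2]),3))
E
```

```text
{'t': np.float64(0.0), 'q': array([-6.9303e+01,  1.7218e+01,  8.7179e+01, -1.0000e-03,  7.5670e+01,
       -3.8160e+00]), 'qd': array([ 0.002, -0.036,  0.075,  0.035,  0.02 , -0.014]), 'joint_torque': array([ 1.0000e-03, -5.4349e+01, -3.6180e+01, -0.0000e+00,  4.0000e-03,
        0.0000e+00]), 'tcp_pos': array([ 0.228, -0.5  ,  0.256]), 'eef_rot': array([-1.79996e+02,  6.80000e-02, -6.54860e+01]), 'ft_force': array([-0.162, -0.059, -0.438]), 'ft_torque': array([0.051, 0.062, 0.053]), 'finger_gap': np.float64(1.001)}
top {'vfov': 44.15770761386656, 'cx': 309.6757686865269, 'cy': 238.7698045623618, 'rvec': array([ 2.11395896, -2.17136446,  0.13355004]), 'tvec': array([-0.0274097 ,  0.52576273,  1.22478616])}
gauge 0.9 [439. 213.  65.  58.] [ 0.512 -0.382  0.023] 0.085
gauge 0.6 [354. 323.  58.  62.] [ 0.286 -0.188  0.022] 0.085
gauge 0.58 [355. 208.  46.  52.] [ 0.528 -0.183  0.025] 0.09
gauge_grip 0.88 [354. 320.  58.  64.] [ 0.286 -0.189  0.022] 0.085
gauge_grip 0.65 [356. 210.  44.  49.] [ 0.529 -0.183  0.025] 0.09
gauge_grip 0.55 [445. 212.  55.  57.] [ 0.512 -0.382  0.023] 0.085
d
[... 253 characters left out ...]
43.86516685648238, 'rvec': array([ 1.59397359,  1.67753215, -0.9182083 ]), 'tvec': array([ 0.08868598, -0.21629982,  1.50213959])}
gauge 0.86 [237. 238.  49.  50.] [ 0.547 -0.182  0.028] 0.087
gauge 0.86 [150. 234.  46.  47.] [ 0.53  -0.383  0.025] 0.085
gauge 0.64 [253. 188.  44.  42.] [ 0.296 -0.191  0.026] 0.086
gauge_grip 0.89 [254. 190.  43.  35.] [ 0.298 -0.191  0.026] 0.086
gauge_grip 0.83 [236. 240.  52.  48.] [ 0.547 -0.183  0.028] 0.088
gauge_grip 0.65 [155. 235.  44.  50.] [ 0.53  -0.383  0.025] 0.085
dock_foot 0.77 [393. 262. 100.  38.] [0.572 0.186 0.019] 0.036
dock_foot 0.24 [436. 308.  38.  79.] [0.785 0.184 0.024] 0.031
mat 0.72 [436. 313.  37.  78.] [0.788 0.184 0.025] 0.031
```

```bash
python3 - <<'E'
import cv2,numpy as np
a=cv2.imread('pics/top0.png')
b=cv2.resize(a[180:300,320:430],None,fx=3.6,fy=3.6,interpolation=2)
c=cv2.resize(a[180:300,150:260],None,fx=3.6,fy=3.6,interpolation=2)
cv2.imwrite('pics/crop0.png',np.hstack([b,c]))
E
```

```text
(no output)
```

View pics/top0.png

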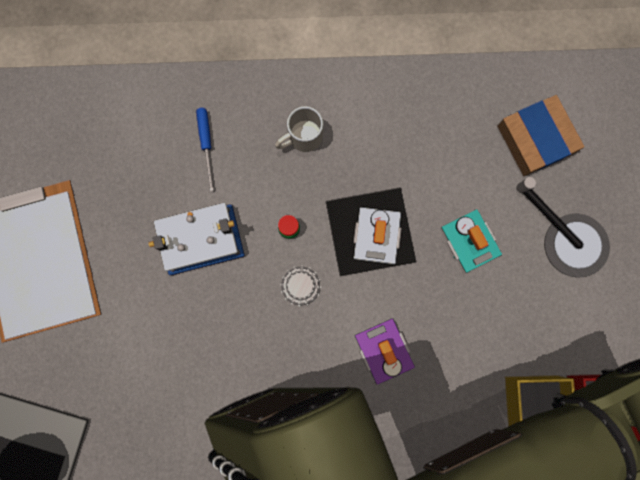

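View pics/crop0.png

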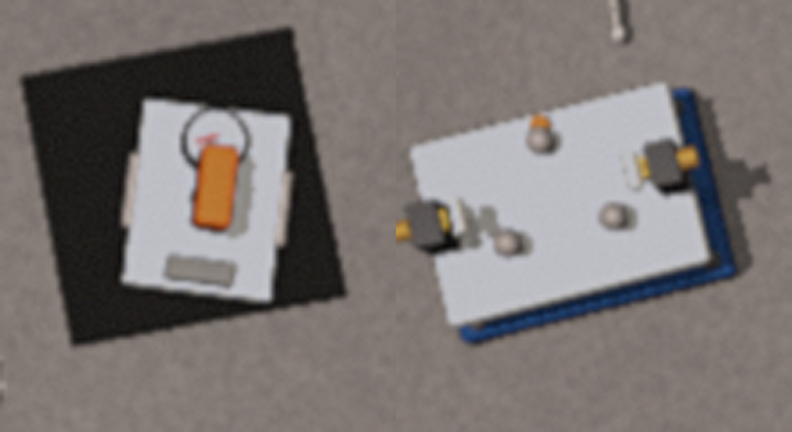

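View pics/scene0.png

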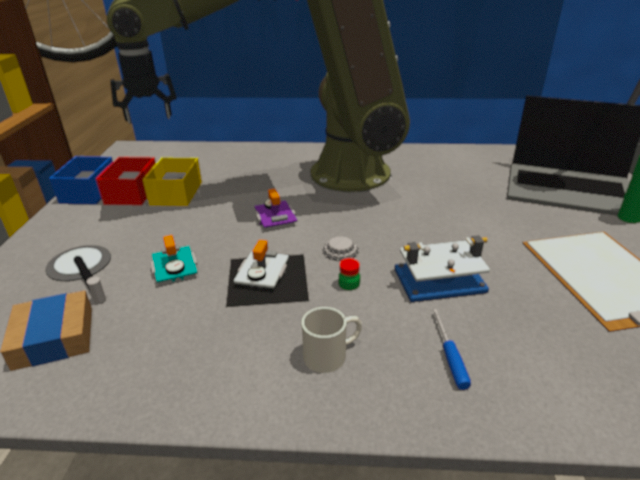

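The look-alikes are turquoise at (470,238) and purple at (387,350). The aluminium gauge on the black mat, top (380,232), is the right one: dial up at (380,217), white plate. The dock is at (198,238), with its dotted ball on the upper side (190,217). Next I measure the gauge and the dock head.

```bash
cat > m.py <<'E'
from h import *
def rect(P):
    (c,s,a)=cv2.minAreaRect(P[:,:2].astype(np.float32)*1000); return np.round(c,1),np.round(s,1),round(a,1)
def pca(P):
    w,v=np.linalg.eigh(np.cov(P[:,:2].T)); return np.degrees(np.arctan2(v[1,1],v[0,1]))
def gauge(im,W,c):
    h=cv2.cvtColor(im,cv2.COLOR_BGR2HSV); near=np.hypot(W[...,0]-c[0],W[...,1]-c[1])<.085
    org=(h[...,0]<20)&(h[...,1]>130)&(h[...,2]>80)&near
    z=W[...,2]; zt=np.nanmedian(z[org]); P=W[org&(z>zt-.008)]
    print('grip',len(P),rect(P),'pca',round(pca(P),1),'z',np.round([zt,P[:,2].max()],4))
    pl=near&(h[...,1]<60)&(z>.02)&(z<.045); P=W[pl]; print('plate',len(P),rect(P),'z',np.round(np.median(P[:,2]),4))
def dock(im,W,c):
    h=cv2.cvtColor(im,cv2.COLOR_BGR2HSV);z=W[...,2]
    near=np.hypot(W[...,0]-c[0],W[...,1]-c[1])<.12
    hd=near&(h[...,1]<60)&(z>.05); zt=np.median(z[hd]); P=W[hd&(abs(z-zt)<.004)]
    print('head',len(P),rect(P),'z',round(zt,4))
    up=(near&(z>zt+.005)).astype(np.uint8); n,l,s,ce=cv2.connectedComponentsWithStats(up)
    for i in range(1,n):
        if s[i,4]>3:
            Q=W[l==i]; print(' px',np.round(ce[i]),s[i,4],np.round(Q.mean(0),4),'zmax',round(Q[:,2].max(),4),np.median(im[l==i],0))
E
python3 - <<'E'
from m import *
for n,g,d in(('top',(.53,-.183),(.5,.14)),('scene',(.54,-.183),(.5,.15))):
    f=np.load(n+'0.npz');print(n);gauge(f['im'],f['W'],g);dock(f['im'],f['W'],d)
o=get_obs()
from scipy.spatial.transform import Rotation as Ro
R=Ro.from_euler('xyz',o['eef_rot'],degrees=True).as_matrix();print(R.round(3))
f,cx,cy,Rc,t=cam('wrist');p=-Rc.T@t;print('wristcam in tool',R.T@(p-o['tcp_pos']),(R.T@Rc.T).round(3),f)
E
```

```text
top
grip 226 (array([ 529.8, -185.9]), array([21.4, 44.7]), 80.1) pca 170.2 z [0.0818 0.0899]
plate 1819 (array([ 531.3, -186.1]), array([ 97.9, 112.4]), 81.2) z 0.025
head 2601 (array([535.4, 194.9]), array([110.1, 147.5]), 12.9) z 0.0626
 px [190. 218.] 50 [0.5689 0.2063 0.0786] zmax 0.0842 [125.  130.5 149. ]
 px [223. 226.] 228 [0.548  0.1331 0.0985] zmax 0.1066 [83.  88.5 95. ]
 px [165. 242.] 90 [0.5187 0.2525 0.0954] zmax 0.105 [ 96.  123.  138.5]
 px [210. 239.] 49 [0.5234 0.1645 0.0788] zmax 0.0864 [135. 140. 149.]
 px [180. 247.] 48 [0.5096 0.225  0.0785] zmax 0.0865 [127.5 132.  139. ]
scene
grip 161 (array([ 532. , -186.3]), array([20.1, 50.2]), 82.5) pca 169.6 z [0.0824 0.0875]
plate 1273 (array([ 532.1, -188.2]), array([ 98.1, 113.5]), 82.7) z 0.0275
head 1698 (array([535.6, 194.3]), array([112.1, 151.2]), 13.0) z 0.065
 px [473. 244.] 200 [0.5243 0.2571 0.0934] zmax 0.1062 [69.  90.5 96.5]
 px [415. 251.] 336 [0.552  0.1342 0.0919] zmax 0.1066 [ 78.  99. 102.]
 px [455. 246.] 52 [0.5137 0.2227 0.0789] zmax 0.0853 [141.5 148.5 153. ]
 px [450. 263.] 54 [0.5733 0.2044 0.0789] zmax 0.0855 [142. 151. 154.]
[[ 0.415 -0.91  -0.   ]
 [-0.91  -0.415  0.   ]
 [-0.     0.    -1.   ]]
wristcam in tool [-0.00016814 -0.06681637 -0.11807682] [[ 1.     0.001 -0.001]
 [-0.     0.965  0.262]
 [ 0.001 -0.262  0.965]] 398.20524912679775
```

>>> play_rows --series '[{"tx":-160,"ty":-406,"tz":56,"wz":0.585},{"tx":-160,"ty":-406,"tz":56,"wz":0.585},{"tx":-160,"ty":-406,"tz":56,"wz":0.585},{"tx":-160,"ty":-406,"tz":56,"wz":0.585},{"tx":-160,"ty":-406,"tz":56,"wz":0.585},{"tx":-160,"ty":-406,"tz":56,"wz":0.585},{"tx":-160,"ty":-406,"tz":56,"wz":0.585},{"tx":-160,"ty":-406,"tz":56,"wz":0.585},{"tx":-160,"ty":-406,"tz":56,"wz":0.585},{"tx":-160,"ty":-406,"tz":56,"wz":0.585},{"tx":-160,"ty":-406,"tz":56,"wz":0.585},{"tx":-160,"ty":-406,"tz":56,"wz":0.585}]' --jaw -1

```text
schema error: expected keys tx, ty, tz, wx, wy, wz
```

```bash
cat >> m.py <<'E'
from scipy.spatial.transform import Rotation as Ro
def tool(o):return Ro.from_euler('xyz',o['eef_rot'],degrees=True).as_matrix()
def st():
    o=get_obs();print('t',round(o['t'],2),'tcp',np.round(o['tcp_pos'],4),'rot',np.round(o['eef_rot'],2),'F',np.round(o['ft_force'],1),'M',np.round(o['ft_torque'],2),'gap',round(o['finger_gap'],3));return o
E
python3 - <<'E'
from m import *
o=st();C=cam('wrist');im,d=grab_frame('wrist');W=cloud('wrist',d,C);cv2.imwrite('pics/w1.png',im)
gauge(im,W,(.531,-.186)); print(tool(o).round(3))
E
```

```text
t 0.5 tcp [ 0.2282 -0.5004  0.2563] rot [ 1.800e+02  1.000e-02 -6.549e+01] F [-0.6 -0.2  0.4] M [-0.04  0.01 -0.04] gap 0.998
  return np.nanmean(a, axis, out=out, keepdims=keepdims)
  avg = a.mean(axis, **keepdims_kw)
  ret = um.true_divide(
m.py:5: RuntimeWarning: Degrees of freedom <= 0 for slice
  w,v=np.linalg.eigh(np.cov(P[:,:2].T)); return np.degrees(np.arctan2(v[1,1],v[0,1]))
  c *= np.true_divide(1, fact)
  c *= np.true_divide(1, fact)
Traceback (most recent call last):
  File "m.py", line 10, in gauge
    print('grip',len(P),rect(P),'pca',round(pca(P),1),'z',np.round([zt,P[:,2].max()],4))
                                                                       ~~~~~~~~~~^^
ValueError: zero-size array to reduction operation maximum which has no identity
```

View pics/w1.png

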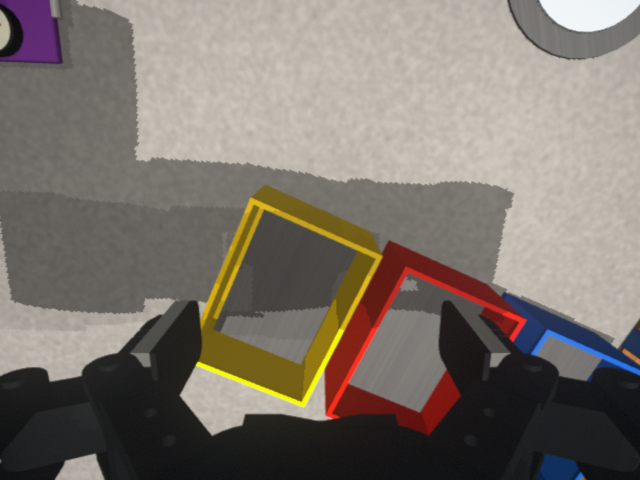

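The move was refused because every row needs all six keys. The picture only shows the bins below the start pose. Resending with full rows.

>>> play_rows --series '[{"tx":-160,"ty":-406,"tz":56,"wx":0,"wy":0,"wz":0.585},{"tx":-160,"ty":-406,"tz":56,"wx":0,"wy":0,"wz":0.585},{"tx":-160,"ty":-406,"tz":56,"wx":0,"wy":0,"wz":0.585},{"tx":-160,"ty":-406,"tz":56,"wx":0,"wy":0,"wz":0.585},{"tx":-160,"ty":-406,"tz":56,"wx":0,"wy":0,"wz":0.585},{"tx":-160,"ty":-406,"tz":56,"wx":0,"wy":0,"wz":0.585},{"tx":-160,"ty":-406,"tz":56,"wx":0,"wy":0,"wz":0.585},{"tx":-160,"ty":-406,"tz":56,"wx":0,"wy":0,"wz":0.585},{"tx":-160,"ty":-406,"tz":56,"wx":0,"wy":0,"wz":0.585},{"tx":-160,"ty":-406,"tz":56,"wx":0,"wy":0,"wz":0.585},{"tx":-160,"ty":-406,"tz":56,"wx":0,"wy":0,"wz":0.585},{"tx":-160,"ty":-406,"tz":56,"wx":0,"wy":0,"wz":0.585}]' --jaw -1

```text
t: 1.75
tcp_pos: [0.5307, -0.1871, 0.2004]
eef_rot: [180.0, -0.0, -99.0]
ft_force: [-0.7, -0.5, -0.3]
finger_gap: 0.996
```

```bash
python3 - <<'E'
from m import *
o=st();C=cam('wrist');im,d=grab_frame('wrist');W=cloud('wrist',d,C);cv2.imwrite('pics/w2.png',im)
gauge(im,W,(.531,-.186)); print(tool(o).round(3))
E
```

```text
t 1.75 tcp [ 0.5307 -0.1871  0.2004] rot [ 1.800e+02 -1.000e-02 -9.903e+01] F [-0.7 -0.5 -0.3] M [-0.02  0.03  0.03] gap 0.996
grip 2414 (array([ 531.2, -186.2]), array([21. , 47.5]), 81.1) pca 170.3 z [0.082  0.0847]
plate 14597 (array([ 531.2, -185.8]), array([ 98., 112.]), 81.0) z 0.0245
[[-0.157 -0.988 -0.   ]
 [-0.988  0.157 -0.   ]
 [ 0.     0.    -1.   ]]
```

View pics/w2.png

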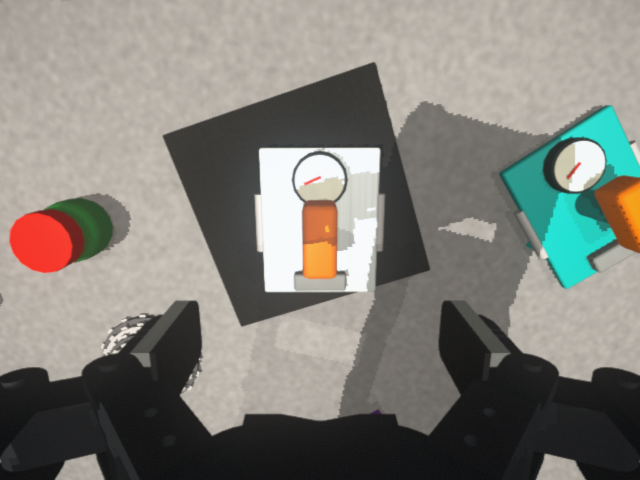

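The wrist view shows the aluminium gauge square to the jaws: grip (320,240), dial (320,178), with nothing beneath the fingers.

>>> play_rows --series '[{"tx":-1,"ty":0,"tz":45,"wx":0,"wy":0,"wz":0},{"tx":-1,"ty":0,"tz":90,"wx":0,"wy":0,"wz":0},{"tx":-1,"ty":0,"tz":115,"wx":0,"wy":0,"wz":0},{"tx":-1,"ty":0,"tz":125,"wx":0,"wy":0,"wz":0},{"tx":-1,"ty":0,"tz":125,"wx":0,"wy":0,"wz":0}]' --jaw -1

```text
t: 2.3
tcp_pos: [0.5308, -0.1862, 0.075]
eef_rot: [179.9, 0.0, -99.1]
ft_force: [1.7, 0.1, 0.1]
finger_gap: 0.999
```

>>> play_rows --series '[{"tx":0,"ty":0,"tz":0,"wx":0,"wy":0,"wz":0},{"tx":0,"ty":0,"tz":0,"wx":0,"wy":0,"wz":0},{"tx":0,"ty":0,"tz":0,"wx":0,"wy":0,"wz":0},{"tx":0,"ty":0,"tz":0,"wx":0,"wy":0,"wz":0},{"tx":0,"ty":0,"tz":0,"wx":0,"wy":0,"wz":0},{"tx":0,"ty":0,"tz":0,"wx":0,"wy":0,"wz":0},{"tx":0,"ty":0,"tz":0,"wx":0,"wy":0,"wz":0},{"tx":0,"ty":0,"tz":0,"wx":0,"wy":0,"wz":0},{"tx":0,"ty":0,"tz":0,"wx":0,"wy":0,"wz":0},{"tx":0,"ty":0,"tz":0,"wx":0,"wy":0,"wz":0}]' --jaw 1 --squeeze 50

```text
t: 3.3
tcp_pos: [0.5317, -0.1855, 0.0759]
eef_rot: [-179.9, -0.0, -99.0]
ft_force: [-0.8, -0.0, 6.7]
finger_gap: 0.247
```

>>> play_rows --series '[{"tx":0,"ty":0,"tz":-20,"wx":0,"wy":0,"wz":0},{"tx":0,"ty":0,"tz":-60,"wx":0,"wy":0,"wz":0},{"tx":0,"ty":0,"tz":-100,"wx":0,"wy":0,"wz":0},{"tx":0,"ty":0,"tz":-135,"wx":0,"wy":0,"wz":0},{"tx":0,"ty":0,"tz":-150,"wx":0,"wy":0,"wz":0},{"tx":0,"ty":0,"tz":-150,"wx":0,"wy":0,"wz":0},{"tx":0,"ty":0,"tz":-150,"wx":0,"wy":0,"wz":0},{"tx":0,"ty":0,"tz":-150,"wx":0,"wy":0,"wz":0}]'

```text
t: 4.1
tcp_pos: [0.5308, -0.1852, 0.2234]
eef_rot: [179.8, 0.0, -99.0]
ft_force: [0.0, 0.6, -4.3]
finger_gap: 0.248
```

```bash
python3 - <<'E'
from m import *
o=st();C=cam('wrist');im,d=grab_frame('wrist');W=cloud('wrist',d,C);cv2.imwrite('pics/w3.png',im)
g=o['tcp_pos'];R=tool(o);T=(W-g)@R  # tool frame
h=cv2.cvtColor(im,cv2.COLOR_BGR2HSV);near=(np.abs(T[...,0])<.06)&(np.abs(T[...,1])<.075)&(T[...,2]<.08)
org=(h[...,0]<20)&(h[...,1]>130)&(h[...,2]>80)&near
P=T[org];print('grip tool',len(P),rect(P),'zmin',np.nanpercentile(P[:,2],[2,20,50]).round(4))
pl=near&(h[...,1]<60)&(h[...,2]>120)&(T[...,2]>.035)&(T[...,2]<.065);P=T[pl];print('plate tool',len(P),rect(P),np.median(P[:,2]).round(4))
A=np.c_[P[:,:2],np.ones(len(P))];k=abs(P[:,2]-np.median(P[:,2]))<.004
print('tilt',np.linalg.lstsq(A[k],P[k,2],rcond=None)[0].round(4))
# dock from new top frame
for n,dd in(('top',(.535,.195)),('scene',(.535,.195))):
    f=np.load(n+'0.npz');W=f['W'];h=cv2.cvtColor(f['im'],cv2.COLOR_BGR2HSV)
    b=(np.hypot(W[...,0]-.535,W[...,1]-.195)<.12)&(h[...,0]>95)&(h[...,0]<125)&(h[...,1]>120)&(W[...,2]<.03)
    print(n,'foot',b.sum(),rect(W[b]))
E
```

```text
t 4.1 tcp [ 0.5308 -0.1852  0.2234] rot [ 1.7983e+02  4.0000e-02 -9.9010e+01] F [ 0.   0.6 -4.3] M [-0.01 -0.01 -0.02] gap 0.248
grip tool 9681 (array([0. , 4.9]), array([83.3, 24.5]), 86.7) zmin [-0.0074 -0.0067 -0.0061]
plate tool 26640 (array([-0.6, -2.6]), array([ 97.6, 106.4]), 0.0) 0.0515
tilt [-0.0068 -0.0066  0.0516]
top foot 476 (array([503.4, 164.9]), array([ 97.7, 197.5]), 46.7)
scene foot 1604 (array([540.3, 195.2]), array([115., 167.]), 12.9)
```

The gauge is held, centred and level, with the plate 51.5 mm below the TCP. Next I go beside the dock to look at the balls from near.

>>> play_rows --series '[{"tx":-338,"ty":148,"tz":0,"wx":0,"wy":0,"wz":-0.384},{"tx":-338,"ty":148,"tz":0,"wx":0,"wy":0,"wz":-0.384},{"tx":-338,"ty":148,"tz":0,"wx":0,"wy":0,"wz":-0.384},{"tx":-338,"ty":148,"tz":0,"wx":0,"wy":0,"wz":-0.384},{"tx":-338,"ty":148,"tz":0,"wx":0,"wy":0,"wz":-0.384},{"tx":-338,"ty":148,"tz":0,"wx":0,"wy":0,"wz":-0.384},{"tx":-338,"ty":148,"tz":0,"wx":0,"wy":0,"wz":-0.384},{"tx":-338,"ty":148,"tz":0,"wx":0,"wy":0,"wz":-0.384},{"tx":-338,"ty":148,"tz":0,"wx":0,"wy":0,"wz":-0.384},{"tx":-338,"ty":148,"tz":0,"wx":0,"wy":0,"wz":-0.384},{"tx":-338,"ty":148,"tz":0,"wx":0,"wy":0,"wz":-0.384}]'

```text
t: 5.25
tcp_pos: [0.4382, 0.1708, 0.2249]
eef_rot: [180.0, -0.0, -77.1]
ft_force: [-0.5, 0.3, -4.3]
finger_gap: 0.253
```

```bash
python3 - <<'E'
from m import *
o=st();C=cam('wrist');im,d=grab_frame('wrist');W=cloud('wrist',d,C);cv2.imwrite('pics/w4.png',im);np.savez('w4.npz',im=im,W=W)
np.savez('w4.npz',im=im,W=W,d=d,C=np.array([0]))
dock(im,np.where((W[...,2]<.11)[...,None],W,np.nan),(.535,.195))
f=np.load('top0.npz')
E
```

```text
t 5.25 tcp [0.4382 0.1708 0.2249] rot [ 1.7995e+02 -1.0000e-02 -7.7050e+01] F [-0.5  0.3 -4.3] M [0.01 0.01 0.01] gap 0.253
head 32197 (array([530.7, 199.2]), array([102.1, 156.3]), 13.2) z 0.0622
 px [310.  14.] 611 [0.568  0.2075 0.0792] zmax 0.0836 [140. 146. 153.]
 px [194.  73.] 3117 [0.5187 0.2634 0.0991] zmax 0.1043 [100. 108. 111.]
 px [425.  73.] 3076 [0.5482 0.1355 0.099 ] zmax 0.1042 [ 96. 102. 104.]
 px [262. 107.] 507 [0.5096 0.2254 0.0794] zmax 0.0831 [149. 154. 159.]
 px [359. 107.] 512 [0.5234 0.1658 0.0793] zmax 0.0833 [151. 157. 161.]
```

View pics/w4.png

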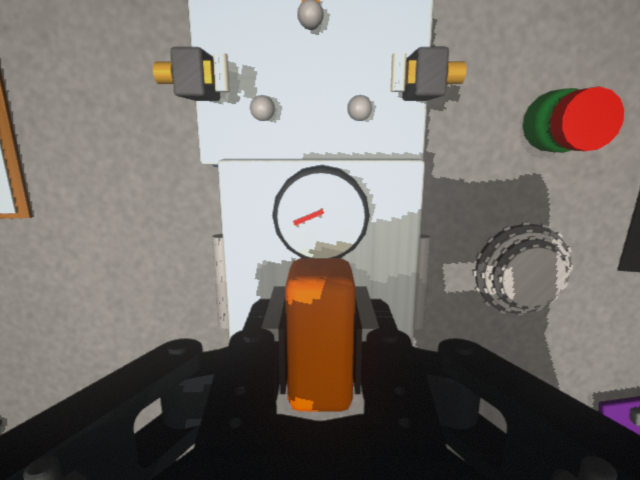

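The picture shows the three balls at (310,14), (262,107) and (359,107), and the rollers at (215,73) and (400,73). They are square to the plate. Fitting spheres now.

```bash
python3 - <<'E'
from m import *
from scipy.optimize import least_squares
f=np.load('w4.npz');W=f['W'];B=[]
for u,v in((310,14),(262,107),(359,107)):
    c0=np.nanmedian(W[max(0,v-4):v+5,u-4:u+5].reshape(-1,3),0)
    P=W[(np.linalg.norm(W[...,:2]-c0[:2],axis=-1)<.011)&(W[...,2]>.069)&(W[...,2]<.09)]
    s=least_squares(lambda c:np.linalg.norm(P-c,axis=1)-.008,c0-[0,0,.007],loss='soft_l1',f_scale=.0005)
    print(len(P),s.x.round(4),'rms',np.sqrt(np.mean((np.linalg.norm(P-s.x,axis=1)-.008)**2)).round(5));B.append(s.x)
B=np.array(B);m=B.mean(0);e=B[1]-B[2];print('mid',m.round(4),'yaw',np.degrees(np.arctan2(e[1],e[0]))-90,'radii',np.linalg.norm(B-m,axis=1).round(4))
o=st();T=m+[0,0,.0735];D=(T-o['tcp_pos'])@tool(o)*1000;print('to home, tool mm',D.round(1))
E
```

```text
611 [0.5693 0.2079 0.0739] rms 0.00055
507 [0.5098 0.2262 0.074 ] rms 0.00049
512 [0.5237 0.1654 0.0739] rms 0.00052
mid [0.5343 0.1998 0.074 ] yaw 12.948891134606157 radii [0.036 0.036 0.036]
t 5.3 tcp [0.4383 0.1707 0.225 ] rot [ 1.7997e+02 -1.0000e-02 -7.7080e+01] F [-0.1  0.5 -3.8] M [-0.03 -0.02 -0.04] gap 0.251
to home, tool mm [  -6.9 -100.1   77.5]
```

>>> play_rows --series '[{"tx":-7,"ty":-50,"tz":0,"wx":0,"wy":0,"wz":0},{"tx":-7,"ty":-100,"tz":0,"wx":0,"wy":0,"wz":0},{"tx":-7,"ty":-100,"tz":25,"wx":0,"wy":0,"wz":0},{"tx":-7,"ty":-100,"tz":45,"wx":0,"wy":0,"wz":0},{"tx":-7,"ty":-100,"tz":58,"wx":0,"wy":0,"wz":0},{"tx":-7,"ty":-100,"tz":58,"wx":0,"wy":0,"wz":0},{"tx":-7,"ty":-100,"tz":58,"wx":0,"wy":0,"wz":0}]'

```text
t: 6.0
tcp_pos: [0.5343, 0.2006, 0.1681]
eef_rot: [-180.0, 0.0, -77.0]
ft_force: [-0.8, -0.6, -4.8]
finger_gap: 0.247
```

```bash
python3 - <<'E'
from m import *
o=st();T=np.array([.5343,.1998,.1475]);print(((T-o['tcp_pos'])@tool(o)*1000).round(1))
E
```

```text
t 6.0 tcp [0.5343 0.2006 0.1681] rot [-179.95    0.    -77.03] F [-0.8 -0.6 -4.8] M [ 0.03 -0.07 -0.01] gap 0.247
[ 0.8  0.2 20.6]
```

>>> play_rows --series '[{"tx":0.3,"ty":0,"tz":2,"wx":0,"wy":0,"wz":0},{"tx":0.3,"ty":0,"tz":4,"wx":0,"wy":0,"wz":0},{"tx":0.3,"ty":0,"tz":6,"wx":0,"wy":0,"wz":0},{"tx":0.3,"ty":0,"tz":8,"wx":0,"wy":0,"wz":0},{"tx":0.3,"ty":0,"tz":9,"wx":0,"wy":0,"wz":0},{"tx":0.3,"ty":0,"tz":9,"wx":0,"wy":0,"wz":0}]'

```text
t: 6.6
tcp_pos: [0.5341, 0.2005, 0.1583]
eef_rot: [-180.0, -0.0, -77.0]
ft_force: [-0.0, -1.4, -2.8]
finger_gap: 0.251
```

>>> play_rows --series '[{"tx":0,"ty":0,"tz":0.5,"wx":0,"wy":0,"wz":0},{"tx":0,"ty":0,"tz":1,"wx":0,"wy":0,"wz":0},{"tx":0,"ty":0,"tz":1,"wx":0,"wy":0,"wz":0}]'

```text
t: 6.9
tcp_pos: [0.5343, 0.2003, 0.1578]
eef_rot: [-180.0, -0.0, -77.0]
ft_force: [-0.7, -5.8, 2.4]
finger_gap: 0.248
```

>>> play_rows --series '[{"tx":0,"ty":0,"tz":0.5,"wx":0,"wy":0,"wz":0},{"tx":0,"ty":0,"tz":1,"wx":0,"wy":0,"wz":0},{"tx":0,"ty":0,"tz":1,"wx":0,"wy":0,"wz":0}]'

```text
t: 7.2
tcp_pos: [0.5345, 0.1998, 0.1572]
eef_rot: [-179.9, -0.1, -77.0]
ft_force: [-1.1, -8.7, 6.0]
finger_gap: 0.251
```

```bash
python3 - <<'E'
from m import *
st()
E
```

```text
t 7.2 tcp [0.5345 0.1998 0.1572] rot [-1.7994e+02 -7.0000e-02 -7.7010e+01] F [-1.1 -8.7  6. ] M [-1.41  0.33  0.17] gap 0.251
```

The force is towards -y, so only the left roller is touched. Shifting to tool +x.

>>> play_rows --series '[{"tx":0.5,"ty":0,"tz":0,"wx":0,"wy":0,"wz":0},{"tx":1,"ty":0,"tz":0,"wx":0,"wy":0,"wz":0},{"tx":1,"ty":0,"tz":0,"wx":0,"wy":0,"wz":0}]'

```text
t: 7.5
tcp_pos: [0.5345, 0.1993, 0.1567]
eef_rot: [-180.0, -0.0, -77.0]
ft_force: [-0.4, -6.5, 3.7]
finger_gap: 0.247
```

```bash
python3 - <<'E'
from m import *
o=st();print((o['ft_force']@tool(o)).round(1),(o['ft_torque']@tool(o)).round(2))
E
```

```text
t 7.5 tcp [0.5345 0.1993 0.1567] rot [-1.7995e+02 -3.0000e-02 -7.7010e+01] F [-0.4 -6.5  3.7] M [-0.91  0.06  0.01] gap 0.247
[ 6.2  1.8 -3.7] [-0.26  0.88 -0.01]
```

>>> play_rows --series '[{"tx":0.5,"ty":0,"tz":0,"wx":0,"wy":0,"wz":0},{"tx":1,"ty":0,"tz":0,"wx":0,"wy":0,"wz":0},{"tx":1.5,"ty":0,"tz":0,"wx":0,"wy":0,"wz":0},{"tx":1.5,"ty":0,"tz":0,"wx":0,"wy":0,"wz":0}]'

```text
t: 7.9
tcp_pos: [0.5346, 0.1989, 0.1567]
eef_rot: [-179.9, 0.1, -77.0]
ft_force: [-2.4, 5.0, 5.5]
finger_gap: 0.248
```

```bash
python3 - <<'E'
from m import *
o=st();print((o['ft_force']@tool(o)).round(1),(o['ft_torque']@tool(o)).round(2))
E
```

```text
t 7.9 tcp [0.5346 0.1989 0.1567] rot [-1.7995e+02  7.0000e-02 -7.6990e+01] F [-2.4  5.   5.5] M [ 0.74  0.39 -0.06] gap 0.248
[-5.4  1.2 -5.4] [-0.21 -0.81  0.06]
```

>>> play_rows --series '[{"tx":-0.7,"ty":0,"tz":0,"wx":0,"wy":0,"wz":0},{"tx":-0.7,"ty":0,"tz":1,"wx":0,"wy":0,"wz":0},{"tx":-0.7,"ty":0,"tz":1,"wx":0,"wy":0,"wz":0}]'

```text
t: 8.2
tcp_pos: [0.5347, 0.1991, 0.1563]
eef_rot: [-179.9, 0.0, -77.0]
ft_force: [-2.7, -1.2, 11.2]
finger_gap: 0.252
```

```bash
python3 - <<'E'
from m import *
o=st();print((o['ft_force']@tool(o)).round(1),(o['ft_torque']@tool(o)).round(2))
E
```

```text
t 8.2 tcp [0.5347 0.1991 0.1563] rot [-1.7992e+02  1.0000e-02 -7.6990e+01] F [-2.7 -1.2 11.2] M [-0.21  0.68  0.07] gap 0.252
[  0.5   2.9 -11.2] [-0.71  0.05 -0.07]
```

>>> play_rows --series '[{"tx":0,"ty":0.4,"tz":0.5,"wx":0,"wy":0,"wz":0},{"tx":0,"ty":0.4,"tz":1,"wx":0,"wy":0,"wz":0},{"tx":0,"ty":0.4,"tz":1,"wx":0,"wy":0,"wz":0}]'

```text
t: 8.5
tcp_pos: [0.5346, 0.199, 0.1556]
eef_rot: [-179.9, 0.0, -77.0]
ft_force: [-1.6, -0.7, 12.5]
finger_gap: 0.248
```

```bash
python3 - <<'E'
from m import *
o=st();print((o['ft_force']@tool(o)).round(1),(o['ft_torque']@tool(o)).round(2))
E
```

```text
t 8.5 tcp [0.5346 0.199  0.1556] rot [-1.7986e+02  1.0000e-02 -7.7000e+01] F [-1.6 -0.7 12.5] M [-0.13  0.5   0.04] gap 0.248
[  0.3   1.6 -12.5] [-0.51  0.01 -0.04]
```

>>> play_rows --series '[{"tx":0,"ty":0.3,"tz":0.5,"wx":0,"wy":0,"wz":0},{"tx":0,"ty":0.3,"tz":1,"wx":0,"wy":0,"wz":0},{"tx":0,"ty":0.3,"tz":1,"wx":0,"wy":0,"wz":0}]'

```text
t: 8.8
tcp_pos: [0.5344, 0.199, 0.1542]
eef_rot: [-179.9, 0.0, -77.0]
ft_force: [0.7, 0.6, 7.7]
finger_gap: 0.248
```

```bash
python3 - <<'E'
from m import *
o=st();print((o['ft_force']@tool(o)).round(1),(o['ft_torque']@tool(o)).round(2))
E
```

```text
t 8.8 tcp [0.5344 0.199  0.1542] rot [-1.7986e+02  1.0000e-02 -7.7000e+01] F [0.7 0.6 7.7] M [ 0.12 -0.07  0.03] gap 0.248
[-0.5 -0.8 -7.7] [ 0.1  -0.1  -0.03]
```

Past the peak force. Continuing down with small steps.

>>> play_rows --series '[{"tx":0,"ty":-0.2,"tz":0.5,"wx":0,"wy":0,"wz":0},{"tx":0,"ty":-0.2,"tz":1,"wx":0,"wy":0,"wz":0},{"tx":0,"ty":-0.2,"tz":1,"wx":0,"wy":0,"wz":0}]'

```text
t: 9.1
tcp_pos: [0.5343, 0.1989, 0.1524]
eef_rot: [-179.9, 0.0, -77.0]
ft_force: [2.3, 1.5, 0.9]
finger_gap: 0.246
```

>>> play_rows --series '[{"tx":0,"ty":0,"tz":0.5,"wx":0,"wy":0,"wz":0},{"tx":0,"ty":0,"tz":1,"wx":0,"wy":0,"wz":0},{"tx":0,"ty":0,"tz":1,"wx":0,"wy":0,"wz":0}]'

```text
t: 9.4
tcp_pos: [0.5341, 0.1988, 0.1507]
eef_rot: [-180.0, 0.0, -77.0]
ft_force: [6.2, 3.4, -4.7]
finger_gap: 0.244
```

```bash
python3 - <<'E'
from m import *
o=st();print((o['ft_force']@tool(o)).round(1),(o['ft_torque']@tool(o)).round(2))
E
```

```text
t 9.4 tcp [0.5341 0.1988 0.1507] rot [-1.7999e+02  1.0000e-02 -7.7010e+01] F [ 6.2  3.4 -4.7] M [ 0.5  -1.24  0.02] gap 0.244
[-2.  -6.8  4.7] [ 1.32 -0.21 -0.02]
```

The Vs are meeting the balls and pushing towards tool -y, so I yield that way.

>>> play_rows --series '[{"tx":-0.3,"ty":-0.6,"tz":0,"wx":0,"wy":0,"wz":0},{"tx":-0.3,"ty":-1.2,"tz":0.3,"wx":0,"wy":0,"wz":0},{"tx":-0.3,"ty":-1.2,"tz":0.5,"wx":0,"wy":0,"wz":0},{"tx":-0.3,"ty":-1.2,"tz":0.5,"wx":0,"wy":0,"wz":0}]'

```text
t: 9.8
tcp_pos: [0.5344, 0.1991, 0.1498]
eef_rot: [179.9, -0.0, -77.0]
ft_force: [-0.6, 0.2, -11.2]
finger_gap: 0.25
```

```bash
python3 - <<'E'
from m import *
o=st();print((o['ft_force']@tool(o)).round(1),(o['ft_torque']@tool(o)).round(2))
E
```

```text
t 9.8 tcp [0.5344 0.1991 0.1498] rot [ 1.7986e+02 -1.0000e-02 -7.7000e+01] F [ -0.6   0.2 -11.2] M [ 0.06 -0.04 -0.  ] gap 0.25
[-0.3  0.5 11.2] [ 0.05 -0.05  0.  ]
```

Centred now, and the springs are pulling it down.

>>> play_rows --series '[{"tx":0,"ty":0,"tz":0.5,"wx":0,"wy":0,"wz":0},{"tx":0,"ty":0,"tz":1,"wx":0,"wy":0,"wz":0},{"tx":0,"ty":0,"tz":1,"wx":0,"wy":0,"wz":0}]'

```text
t: 10.1
tcp_pos: [0.5346, 0.1992, 0.1493]
eef_rot: [179.9, -0.0, -77.0]
ft_force: [-3.4, -0.5, -10.6]
finger_gap: 0.25
```

>>> play_rows --series '[{"tx":0,"ty":0,"tz":0.5,"wx":0,"wy":0,"wz":0},{"tx":0,"ty":0,"tz":1,"wx":0,"wy":0,"wz":0},{"tx":0,"ty":0,"tz":1,"wx":0,"wy":0,"wz":0}]'

```text
t: 10.4
tcp_pos: [0.5347, 0.1992, 0.1483]
eef_rot: [179.9, -0.0, -77.0]
ft_force: [-5.2, -0.6, -14.4]
finger_gap: 0.246
```

```bash
python3 - <<'E'
from m import *
o=st();print((o['ft_force']@tool(o)).round(1),(o['ft_torque']@tool(o)).round(2))
E
```

```text
t 10.4 tcp [0.5347 0.1992 0.1483] rot [179.93  -0.   -77.  ] F [ -5.2  -0.6 -14.4] M [-0.13  0.8   0.01] gap 0.246
[-0.6  5.2 14.4] [-0.81 -0.05 -0.01]
```

>>> play_rows --series '[{"tx":0,"ty":0.6,"tz":0.5,"wx":0,"wy":0,"wz":0},{"tx":0,"ty":0.6,"tz":1,"wx":0,"wy":0,"wz":0},{"tx":0,"ty":0.6,"tz":1,"wx":0,"wy":0,"wz":0}]'

```text
t: 10.7
tcp_pos: [0.5345, 0.1992, 0.1477]
eef_rot: [-180.0, 0.0, -77.0]
ft_force: [-2.3, 0.9, -14.8]
finger_gap: 0.248
```

>>> play_rows --series '[{"tx":0,"ty":0,"tz":0.5,"wx":0,"wy":0,"wz":0},{"tx":0,"ty":0,"tz":1,"wx":0,"wy":0,"wz":0},{"tx":0,"ty":0,"tz":1,"wx":0,"wy":0,"wz":0}]'

```text
t: 11.0
tcp_pos: [0.5346, 0.1992, 0.1473]
eef_rot: [-180.0, 0.0, -77.0]
ft_force: [-5.3, 0.5, -5.4]
finger_gap: 0.251
```

```bash
python3 - <<'E'
from m import *
o=st();print((o['ft_force']@tool(o)).round(1),(o['ft_torque']@tool(o)).round(2))
E
```

```text
t 11.0 tcp [0.5346 0.1992 0.1473] rot [-1.7997e+02  1.0000e-02 -7.7000e+01] F [-5.3  0.5 -5.4] M [-0.02  1.02  0.03] gap 0.251
[-1.6  5.1  5.4] [-1.   -0.21 -0.03]
```

>>> play_rows --series '[{"tx":-0.2,"ty":0.6,"tz":0.5,"wx":0,"wy":0,"wz":0},{"tx":-0.2,"ty":0.6,"tz":1,"wx":0,"wy":0,"wz":0},{"tx":-0.2,"ty":0.6,"tz":1,"wx":0,"wy":0,"wz":0}]'

```text
t: 11.3
tcp_pos: [0.5344, 0.1993, 0.1471]
eef_rot: [-179.9, -0.0, -77.0]
ft_force: [-3.3, -2.6, 5.1]
finger_gap: 0.251
```

>>> play_rows --series '[{"tx":0,"ty":0,"tz":0.5,"wx":0,"wy":0,"wz":0},{"tx":0,"ty":0,"tz":1,"wx":0,"wy":0,"wz":0},{"tx":0,"ty":0,"tz":1,"wx":0,"wy":0,"wz":0}]'

```text
t: 11.6
tcp_pos: [0.5346, 0.1993, 0.147]
eef_rot: [-179.8, -0.0, -77.0]
ft_force: [-8.5, -3.3, 14.6]
finger_gap: 0.247
```

```bash
python3 - <<'E'
from m import *
o=st();print((o['ft_force']@tool(o)).round(1),(o['ft_torque']@tool(o)).round(2))
E
```

```text
t 11.6 tcp [0.5346 0.1993 0.147 ] rot [-179.83   -0.    -77.01] F [-8.5 -3.3 14.6] M [-0.57  1.72 -0.  ] gap 0.247
[  1.3   9.  -14.6] [-1.81  0.17  0.  ]
```

It is stiff now, about 10 N per commanded mm, with z steady at 147 mm, so it is home. Easing the load and letting go.

>>> play_rows --series '[{"tx":0.1,"ty":1,"tz":-1,"wx":0,"wy":0,"wz":0},{"tx":0.1,"ty":1,"tz":-1.5,"wx":0,"wy":0,"wz":0},{"tx":0.1,"ty":1,"tz":-1.5,"wx":0,"wy":0,"wz":0}]'

```text
t: 11.9
tcp_pos: [0.5339, 0.1991, 0.1471]
eef_rot: [-179.8, 0.0, -77.0]
ft_force: [6.4, 0.8, 2.1]
finger_gap: 0.253
```

>>> play_rows --series '[{"tx":0,"ty":0,"tz":0,"wx":0,"wy":0,"wz":0},{"tx":0,"ty":0,"tz":0,"wx":0,"wy":0,"wz":0},{"tx":0,"ty":0,"tz":0,"wx":0,"wy":0,"wz":0},{"tx":0,"ty":0,"tz":0,"wx":0,"wy":0,"wz":0},{"tx":0,"ty":0,"tz":0,"wx":0,"wy":0,"wz":0},{"tx":0,"ty":0,"tz":0,"wx":0,"wy":0,"wz":0}]' --jaw 0 --squeeze 20

```text
t: 12.5
tcp_pos: [0.5329, 0.1989, 0.1462]
eef_rot: [180.0, 0.0, -77.0]
ft_force: [-0.7, 0.0, 0.1]
finger_gap: 0.497
```

```bash
python3 - <<'E'
from m import *
o=st()
E
```

```text
t 12.5 tcp [0.5329 0.1989 0.1462] rot [179.99   0.   -77.01] F [-0.7  0.   0.1] M [ 0.02 -0.    0.  ] gap 0.497
```

Free. Rising 120 mm and checking.

>>> play_rows --series '[{"tx":0,"ty":0,"tz":-20,"wx":0,"wy":0,"wz":0},{"tx":0,"ty":0,"tz":-60,"wx":0,"wy":0,"wz":0},{"tx":0,"ty":0,"tz":-100,"wx":0,"wy":0,"wz":0},{"tx":0,"ty":0,"tz":-120,"wx":0,"wy":0,"wz":0},{"tx":0,"ty":0,"tz":-120,"wx":0,"wy":0,"wz":0},{"tx":0,"ty":0,"tz":-120,"wx":0,"wy":0,"wz":0}]'

```text
t: 13.1
tcp_pos: [0.5327, 0.1988, 0.2658]
eef_rot: [180.0, 0.0, -77.0]
ft_force: [1.2, -0.2, 0.3]
finger_gap: 0.499
```

```bash
python3 - <<'E'
from m import *
o=st();C=cam('wrist');im,d=grab_frame('wrist');W=cloud('wrist',d,C);cv2.imwrite('pics/w5.png',im)
h=cv2.cvtColor(im,cv2.COLOR_BGR2HSV);z=W[...,2];near=np.hypot(W[...,0]-.534,W[...,1]-.2)<.085
org=near&(h[...,0]<20)&(h[...,1]>130)&(z>.13);print('grip',rect(W[org]),np.nanmedian(z[org]))
near=np.hypot(W[...,0]-.534,W[...,1]-.2)<.072
pl=near&(h[...,1]<60)&(h[...,2]>120)&(z>.085)&(z<.115);zm=np.median(z[pl]);P=W[pl&(abs(z-zm)<.003)]
A=np.c_[P[:,:2]-[.534,.2],np.ones(len(P))];print('plate',rect(P),zm,'slopes',np.linalg.lstsq(A,P[:,2],rcond=None)[0].round(4))
print('expected: home plate top = ball z+.022 =',.074+.022)
E
```

```text
t 13.1 tcp [0.5327 0.1988 0.2658] rot [179.98   0.   -77.01] F [ 1.2 -0.2  0.3] M [ 0.01 -0.02 -0.02] gap 0.499
grip (array([534.9, 199.9]), array([47.2, 21.2]), 13.4) 0.1531468735114534
plate (array([534.3, 200. ]), array([111.5, 109.7]), 13.0) 0.09562740707468811 slopes [-0.0024 -0.0011  0.0954]
expected: home plate top = ball z+.022 = 0.096
```

View pics/w5.png

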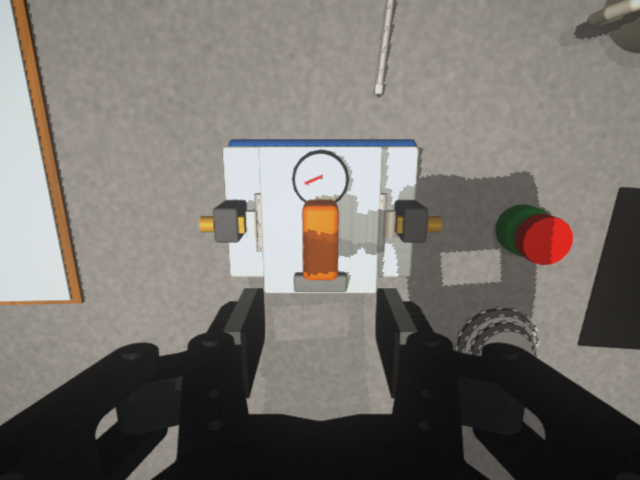

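The gauge sits level and centred between the rollers: grip (320,240), dial (320,178). The plate top is at 95.6 mm, against 96 expected. Handing in.

```bash
python3 -c "
from rig import *
print(hand_in())"
```

```text
the job is handed in; nothing more can be done
None
```

The dial gauge is docked on the three balls with its dial over the orange-dotted one, and I have handed the job in at about 13 s. No verdict was reported.

I lifted it by the orange grip and fitted the three ball positions from the wrist camera. Then I lowered until it touched the left roller, shifted sideways until both rollers pushed evenly, and pressed. The wrist force read at most about 15 N upward when I checked it between moves. It eased past the rollers, was pulled down onto the balls and went stiff, and I let go.

**Last checks, with the hand 120 mm clear:**

| Check | Measured | Expected |
|---|---|---|
| Plate top height | 95.6 mm | 96 mm |
| Slope of the plate | under 0.2° | 0° |
| Plate centre (x, y) | 534.3, 200.0 mm | 534.3, 199.8 mm |
| Gauge direction | 13.0° | 12.95° |

- **Other things:** the fingers hold nothing. The jar, sprockets and screwdriver looked untouched in the last picture; I did not measure their positions, and the mug was mostly out of view.
- **Not measured:** the force on each ball has no sensor, so full seating rests on the stiffness and the picture.
- **Failed or disagreed:** the first move call was refused because its rows lacked some keys, and nothing moved. Ball height came out as 78 mm from the overhead cameras but 74 mm from the close fit; the touch agreed with 74.

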